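# Let one sleeve through the gate and roll it keyway-up over the light panel

## Robot

A 6-joint arm with a two-finger parallel gripper is mounted at the origin on the work surface. World frame = base frame: x ahead of the robot, y to its left, z up, the work surface at z = 0. Lengths are in m, angles in rad, forces in N, time in s.
With the tool pointing down it reaches from about 0.375 to 0.975 m from the base axis. Payload 3.8 kg.
Tool frame: the origin (TCP) lies midway between the tips of the shut fingers; the grasp point (between the pads) lies 19 mm behind it; z points along the fingers, y is the line along which they close (so a half turn about z gives the same grasp; the last joint's range is limited). The gripper opens to 88 mm and grips with 3 to 60 N. Pads are 18 mm wide; open, the fingers measure 123 mm over their backs; the gripper's body (75 mm by 187 mm) begins 45 mm behind the grasp point.
Start: joints at [1.097, 0.264, 1.604, -0, 1.274, -0.037], TCP at [0.286, 0.612, 0.239] pointing down, gripper open.
Joint ranges: [-2.63, 2.63], [-0.94, 2.18], [0.31, 2.57], [-1.31, 4.45], [0, 2.66], [-2.55, 2.55]. Speed limits (rad/s): [2.57, 2.57, 3.14, 3.14, 3.14, 3.14].

## Interface

Orientations are given as a rotation vector (axis times angle).
In Python, from cell import manip, inverse_kinematics, cams, order gives the robot as it stands. Calls block until the motion is done:
- manip.move_pose(position, orientation): joint-space move of the TCP to a pose.
- manip.move_linear(position, rate=0.15, rot=None): straight line of the TCP; rot=None keeps the orientation; rate is the mean speed in m/s.
- manip.set_joints(angles): joint-space move.
- manip.set_gripper(opening, force=None): finger opening in m; force is the grip in N (None keeps the last); returns when the fingers have stopped.
- manip.dwell(seconds).
- inverse_kinematics(position, orientation): joint angles nearest the present ones, or None.
- manip.state(): the state.
- cams.capture(name): name is "scene" or "top" or "wrist"; returns a dict with "image" (420x560x3 uint8, blue, green, red), "z_map" (420x560 float32, m along the optical axis (not along the pixel's ray), 0 where there is no reading), "intrinsics" (3x3 intrinsics, pixels), "k1" (the pictures are not rectified: a ray, as slopes to the right and down, at radius r is drawn at 1 + k1 r^2 times it, then the intrinsics apply), "position" and "orientation" of the camera in the world; the wrist camera has in their place "T_tool_cam" (4x4, takes a point from camera to tool coordinates, whose origin is the TCP and whose axes are the flange's). Camera axes: x right, y down, z forward; pixel columns grow to the right and rows downward; lengths in m; the calibration is good to about 2 mm. A picture is of the moment at which its call begins: read the wrist's pose just before it.
A pose or a line that the arm cannot do raises manip.IKError and nothing moves.
- order.close_job(): hands the job in; it is judged then, once.
The state is a dict: "clock": time; "joint_pos": joint angles; "joint_velocities": joint speeds; "tau": joint torques, N m; "tool_pos": TCP position; "tcp_rot": TCP orientation; "contact_force": force on the tool from outside, world axes, zero at the start; "moment": the same for the moment, N m; "gripper_width": finger opening in m; "grasp_force": force on a finger pad.
Only numpy, scipy, OpenCV 4.12 (cv2) and the standard library are available. Lean on these libraries where they do the work, as an engineer would, in place of code of your own. Each camera call takes 0.05 s, during which the arm holds its last target. There are 200 camera calls.

## Task

Let the first steel sleeve through to the camera: pull the gate slide fully open, then roll that sleeve along the rails, without lifting it off them, until it lies over the white light panel with its keyway facing straight up. Then push the gate slide fully shut again behind it, leaving the next sleeve waiting where it is and the other things on the bench alone.

Things in the scene. Friction and masses are not known exactly. Their poses are not given: they have to be found in the camera images.
- station: Fixed aluminium bed, 108 mm wide, 445 long, with two steel rails (12 mm wide, centred at x = -22 and 22 mm, tops 46 mm up) and side guides 78 mm apart, tops 53 mm up. Origin: on the table under the lane's middle at the gate line; x: across the lane, away from the robot; y: along the lane, from the infeed end (-195 mm) past the gate (0) to a low bumper (240 mm, 52 mm up). Level.
- light_panel (a point): Centre of the white light panel between the rails, at the height of the rails' tops. The panel runs 72 mm either way along the lane, i.e. from 40 to 185 mm past the gate line. A camera hangs over the lane 445 mm past the gate line; nearer than 380 mm nothing hangs over it. A 51 mm high linear axis runs behind the lane (135 to 200 mm from its middle, on the side away from the robot).
- sleeve: The first sleeve: steel, 40 mm diameter, 70 mm long, 18 mm bore, about 0.5 kg, lying across both rails, its middle 28 to 52 mm before the gate line. Origin: its centre, 66 mm above the table. x: its axis, parallel to the station's x; z: out through the middle of its keyway (slot 12 mm wide, 5 deep, 48 long), at first turned anyhow. One turn rolls it 126 mm; pushed at 60 mm/s it coasts some 4 mm.
- next_sleeve: An identical sleeve waiting further back in the infeed, its middle 75 to 125 mm behind that of the first. Origin and axes as for the first sleeve. It stays there.
- gate (a joint): Gate slide, m: 0 = fully shut (its 10 mm wide blade reaches from the robot's side to the lane's middle and blocks the sleeve), 0.045 = fully open, at its end stop, blade clear of the lane. To open it slides level along the station's -x, towards the robot; friction about 2.5 N, it stays where it is left. At first 0 to 0.006.
- gate_grip (a point): Middle of the top of the gate slide's black upright grip, 102 mm above the table; 98 mm on the robot's side of the lane's middle when shut, 143 mm when open. The grip is 16 mm along the station's x, 14 mm along its y, and stands 32 mm above the blade. The slide's guide block, top 78 mm up, lies 54 to 84 mm from the lane's middle and 22 mm either side of the blade.
- spare_sleeve: Bystander: an identical sleeve standing on end on the table, 70 mm high. Origin: its centre.
- ring_gauge: Bystander: a steel ring gauge lying flat, 68 mm across, 18 mm thick. Origin: centre of its underside.
- plug_gauge: Bystander: a steel plug gauge lying down, 128 mm long, 22 mm thick. Origin: on the table under its middle; x along it.
- square: Bystander: a small steel try square lying flat, arms 100 and 75 mm, 12 mm thick. Origin: on the table near its corner.
- screwdriver: Bystander: a screwdriver lying down, 190 mm long, 26 mm thick. Origin: on the table under its middle; x along it.
- spray_bottle: Bystander: a white bottle standing up, 56 mm across, 150 mm high. Origin: centre of its underside.
- grease_tin: Bystander: a round tin, 64 mm across, 50 mm high. Origin: centre of its underside.
There are look-alikes about, which are no part of the job. Leave any red look-alike of the sleeve alone.

How it is judged:
On the way, in this order (a step that is already met when the one before it is completed fails the run):
1. the gate slide is pulled fully open, while the sleeve is still before the gate (value of joint gate above 0.042 m and y of sleeve in the frame of station below 0 m), for 0.1 s.
2. the sleeve has been rolled over the light panel and lies still with its keyway up, the gate still open (angle between sleeve's own z axis and vertical below 0.21 rad and y of sleeve in the frame of station between 0.037 and 0.188 m and x of sleeve in the frame of station between -0.012 and 0.012 m and height (world z) of sleeve between 0.062 and 0.07 m and linear speed of sleeve below 0.01 m/s and angular speed of sleeve below 0.3 rad/s and value of joint gate above 0.035 m), for 0.3 s.
At the end, for the whole second after the job is handed in: The first sleeve lies still on both rails with its middle over the white light panel (37 to 188 mm past the gate line) and its keyway within 12 degrees of straight up; the gate slide is shut again to within 3 mm; the next sleeve is still behind the gate (angle between sleeve's own z axis and vertical below 0.21 rad and y of sleeve in the frame of station between 0.037 and 0.188 m and x of sleeve in the frame of station between -0.012 and 0.012 m and height (world z) of sleeve between 0.062 and 0.07 m and linear speed of sleeve below 0.01 m/s and angular speed of sleeve below 0.3 rad/s and value of joint gate below 0.003 m and y of next_sleeve in the frame of station below -0.023 m); the robot touches nothing.
It fails at once if the sleeve is lifted off the rails (by more than 12 mm) (height (world z) of sleeve above 0.078 m).
It fails at once if the next sleeve is moved by more than 12 mm (distance of next_sleeve from where it was at the start of the episode above 0.012 m).
It fails at once if another thing on the bench is moved by more than 25 mm (distance of any of spare_sleeve, ring_gauge, plug_gauge, square, screwdriver, spray_bottle, grease_tin from where it was at the start of the episode above 0.025 m).
It also fails if it takes over 54 s, if anything falls off the work surface, if the arm or the gripper's body presses on something with over 40 N, if the wrist force passes 120 N, or if a joint passes its speed limit or range.

## Working session

There is one attempt and no reset: what is moved stays moved. The work goes in short steps, each a Python script; the robot and the scene stay as the last script left them, time stands still between calls to the robot, and variables do not carry over. Pictures are saved under pics/ and viewed, at most 10 in all, crops included, and the job is handed in when it is done.

```bash
ls; mkdir -p pics; cat > h.py <<'E'
import numpy as np, cv2
from scipy.spatial.transform import Rotation as R
from cell import manip, inverse_kinematics, cams, order
def shot(n):
    s=manip.state(); c=cams.capture(n)
    if 'T_tool_cam' in c:
        T=np.eye(4);T[:3,:3]=R.from_rotvec(s['tool_rot'] if 'tool_rot' in s else s['tcp_rot']).as_matrix();T[:3,3]=s['tool_pos']
        T=T@np.array(c['T_tool_cam'])
        c['p'],c['R']=T[:3,3],T[:3,:3]
    else:
        c['p']=np.array(c['position']); o=np.array(c['orientation'])
        c['R']=o if o.shape==(3,3) else R.from_rotvec(o).as_matrix()
    return c
def rays(c,uv):
    K=np.array(c['intrinsics']);d=np.array([c['k1'],0,0,0],float)
    n=cv2.undistortPoints(np.array(uv,float).reshape(-1,1,2),K,d).reshape(-1,2)
    return np.c_[n,np.ones(len(n))]
def onplane(c,uv,z):
    r=rays(c,uv)@c['R'].T
    return c['p']+r*((z-c['p'][2])/r[:,2])[:,None]
def cloud(c):
    h,w=c['z_map'].shape
    u,v=np.meshgrid(np.arange(w),np.arange(h))
    r=rays(c,np.c_[u.ravel(),v.ravel()])*c['z_map'].reshape(-1,1)
    return (c['p']+r@c['R'].T).reshape(h,w,3)
E
python3 - <<'E'
from h import *
for n in ('scene','top'):
    c=shot(n); cv2.imwrite(f'pics/{n}0.png',c['image'])
    print(n,c['p'],c['R'].round(3).tolist(),c['k1'],np.array(c['orientation']),c['intrinsics'])
print(manip.state())
E
```

```text
pics
scene [ 1.12795838 -0.23666422  0.89107407] [[0.357, 0.744, -0.565], [0.934, -0.287, 0.211], [-0.005, -0.603, -0.798]] -0.03242396453840501 [-2.11567062 -1.45434634  0.49410174] [[446.18690759   0.         277.58215897]
 [  0.         446.18690759 206.19829857]
 [  0.           0.           1.        ]]
top [ 0.45257974 -0.00914316  1.16749403] [[0.025, -0.995, 0.093], [-1.0, -0.025, -0.007], [0.009, -0.093, -0.996]] -0.07409328992698097 [-2.20481229  2.15012801 -0.10982128] [[502.74477678   0.         274.02577238]
 [  0.         502.74477678 209.40245042]
 [  0.           0.           1.        ]]
{'clock': 0.1, 'joint_pos': array([ 1.09709355e+00,  2.64677411e-01,  1.60521636e+00, -1.44920364e-05,
        1.27369692e+00, -3.68850941e-02]), 'joint_velocities': array([ 0.00100787, -0.00041192, -0.00421515,  0.00026695, -0.00132594,
        0.00041156]), 'tau': array([-7.29630647e-04, -5.03624618e+01, -3.58068502e+01,  7.31012318e-02,
        2.32439954e-02, -3.10327789e-05]), 'tool_pos': array([0.28527243, 0.61105767, 0.23752416]), 'tcp_rot': array([-6.80596161e-01, -3.06647977e+00,  3.04180997e-03]), 'contact_force': array([-0.2141887 ,  0.4667698 ,  0.16748727]), 'moment': array([ 0.02865466, -0.03092615, -0.00599152]), 'grasp_force': 0.0, 'gripper_width': 0.08791168975331926}
```

View pics/top0.png

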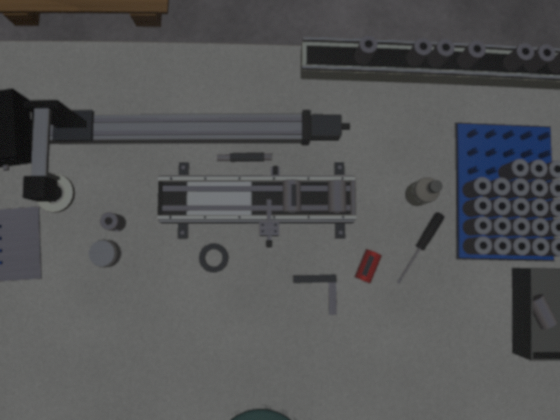

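View pics/scene0.png

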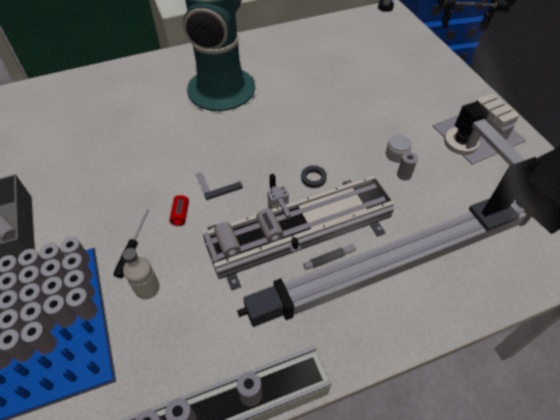

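The top view shows the lane running along world y, with its panel at about (220,195). The first sleeve is at (291,195), the next at (337,195), and the gate and grip at about (268,205-243). The scene view agrees. Next I'll get a coarse station pose, then a wrist view.

```bash
python3 - <<'E'
from h import *
c=shot('top'); P=cloud(c)
print(onplane(c,[(158,200),(356,200),(268,197)],.05).round(4))
g=cv2.cvtColor(c['image'],cv2.COLOR_BGR2GRAY)
roi=np.zeros_like(g);roi[178:215,170:270]=1
m=((g>g[185:205,195:245].mean()*.85)&(roi>0)).astype(np.uint8)
cs,_=cv2.findContours(cv2.morphologyEx(m,cv2.MORPH_OPEN,np.ones((5,5))),0,2)
k=max(cs,key=cv2.contourArea); r=cv2.minAreaRect(k); print(r)
print(onplane(c,cv2.boxPoints(r),.046).round(4), onplane(c,[r[0]],.046))
for (u,v) in [(291,195),(337,195),(268,230),(220,195),(220,178)]: print(u,v,P[v,u].round(4))
w=shot('wrist'); print(np.array(w['T_tool_cam']).round(3).tolist(),w['intrinsics'][0],w['k1'])
E
```

```text
[[ 0.5712  0.2436  0.05  ]
 [ 0.5826 -0.2002  0.05  ]
 [ 0.5842 -0.0026  0.05  ]]
((218.5, 198.0), (14.0, 63.0), 90.0)
[[0.5937 0.18   0.046 ]
 [0.5972 0.0382 0.046 ]
 [0.5656 0.0373 0.046 ]
 [0.562  0.1787 0.046 ]] [[0.57960086 0.10846052 0.046     ]]
291 195 [ 0.586  -0.0526  0.0833]
337 195 [ 0.5884 -0.1526  0.0851]
268 230 [ 0.5092 -0.0046  0.0735]
220 195 [0.5871 0.1059 0.0406]
220 178 [0.6241 0.1061 0.0521]
[[0.0, -0.966, -0.26, 0.066], [1.0, 0.0, -0.0, 0.0], [0.0, -0.26, 0.966, -0.147], [0.0, 0.0, 0.0, 1.0]] [355.7444421   0.        283.2519738] -0.01237001870349179
```

```bash
cat >> h.py <<'E'
def rot(yaw): # tool x = -station x, y = station y, z down
    return (R.from_euler('z',yaw)*R.from_matrix(np.diag([-1.,1,-1]))).as_rotvec()
E
python3 - <<'E'
from h import *
print(inverse_kinematics([.585,-.0,.27],rot(.02)))
manip.move_pose([.585,-.0,.27],rot(.02))
s=manip.state();print(s['clock'],s['tool_pos'],s['joint_pos'].round(3))
c=shot('wrist');np.savez('w1.npz',**{k:np.array(v) for k,v in c.items()})
cv2.imwrite('pics/w1.png',c['image'])
E
```

```text
[-4.25769653e-02  7.63664169e-02  1.76380859e+00 -4.44089210e-16
  1.30141764e+00 -1.63337329e+00]
2.625 [0.58503352 0.00072961 0.2699842 ] [-0.041  0.076  1.764  0.     1.301 -1.633]
```

View pics/w1.png

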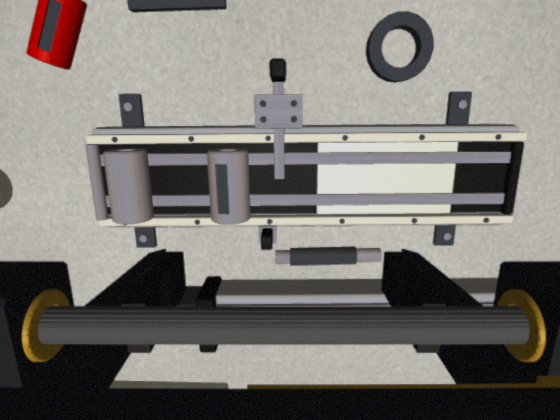

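The wrist view shows the first sleeve at (229,185), with its keyway dark at (223,188), close to upright. The next sleeve is at (130,185), the blade at (279,150), the grip top at (278,70) and the panel spans columns 317-454. I'll measure these.

```bash
cat >> h.py <<'E'
from scipy.optimize import least_squares
def to_st(st,P): # st=(x,y,yaw) world->station
    q=np.array(P,float)-[st[0],st[1],0]; return q@R.from_euler('z',st[2]).as_matrix()
def to_w(st,p): return R.from_euler('z',st[2]).apply(p)+[st[0],st[1],0]
def sleeve(c,st,ylo,yhi,dark=60,verbose=True):
    """centre y of the sleeve and its keyway angle from up (towards +y) by depth fit + slot edge rays"""
    Q=to_st(st,cloud(c)); g=cv2.cvtColor(c['image'],cv2.COLOR_BGR2GRAY)
    m=(abs(Q[...,0])<.03)&(Q[...,1]>ylo)&(Q[...,1]<yhi)&(Q[...,2]>.064)&(Q[...,2]<.095)
    p=Q[m]; f=least_squares(lambda a:np.hypot(p[:,1]-a[0],p[:,2]-a[1])-.02,[np.median(p[:,1]),.066],loss='soft_l1',f_scale=.001)
    yc,zc=f.x
    vs,us=np.nonzero((Q[...,1]>yc-.03)&(Q[...,1]<yc+.03)&(abs(Q[...,0])<.018)&(Q[...,2]>.05))
    o=to_st(st,c['p'][None])[0]
    d=(rays(c,np.c_[us,vs])@c['R'].T)@R.from_euler('z',st[2]).as_matrix()
    # nearest hit of ray with cylinder at (yc,.066)
    a=d[:,1]**2+d[:,2]**2; oy,oz=o[1]-yc,o[2]-zc; b=d[:,1]*oy+d[:,2]*oz; D=b*b-a*(oy*oy+oz*oz-.0004)
    ok=D>0; t=(-b[ok]-np.sqrt(D[ok]))/a[ok]; h=o+d[ok]*t[:,None]
    ang=np.arctan2(h[:,1]-yc,h[:,2]-zc); gr=g[vs[ok],us[ok]]
    bins=np.arange(-90,91,5); prof=[int(np.median(gr[(np.degrees(ang)>=b)&(np.degrees(ang)<b+5)])) if ((np.degrees(ang)>=b)&(np.degrees(ang)<b+5)).sum()>5 else -1 for b in bins]
    k=(gr<dark)&(abs(ang)<1.3)
    if verbose: print('n',len(p),'yc,zc',yc.round(4),zc.round(4)); print(dict(zip(bins.tolist(),prof)))
    r=np.degrees([np.percentile(ang[k],3),np.percentile(ang[k],97)]) if k.sum()>20 else None
    return yc,zc,r
E
python3 - <<'E'
from h import *
c=shot('wrist'); P=cloud(c); im=c['image'].astype(int); g=im.mean(2)
st=np.array([.5826,-.004,.0255])
def strip(Q,s): # guide top points
    m=(Q[...,2]>.047)&(Q[...,2]<.058)&(s*Q[...,0]>.034)&(s*Q[...,0]<.05)&(Q[...,1]>-.18)&(Q[...,1]<.22)&(g>170)
    return m
for it in range(3):
    Q=to_st(st,P); L=[]
    for s in (-1,1):
        m=strip(Q,s); vs,us=np.nonzero(m); H=to_st(st,onplane(c,np.c_[us,vs],.053)); 
        k=np.polyfit(H[:,1],H[:,0],1); L.append(k); print(s,len(us),k,Q[m][:,2].mean(),np.percentile(H[:,0],[2,98]))
    L=np.array(L).mean(0)
    st[2]-=L[0]; st[:2]+=R.from_euler('z',st[2]).apply([L[1],0,0])[:2]
    Q=to_st(st,P); m=(abs(Q[...,0])<.012)&(Q[...,1]>.02)&(Q[...,1]<.21)&(g>150)
    zp=Q[m][:,2].mean(); vs,us=np.nonzero(m);H=to_st(st,onplane(c,np.c_[us,vs],zp)); e=np.percentile(H[:,1],[.3,99.7])
    print('panel',zp,e); st[:2]+=R.from_euler('z',st[2]).apply([0,e.mean()-.1125,0])[:2]
print(st)
Q=to_st(st,P)
# gate blade and grip
m=(abs(Q[...,1])<.02)&(Q[...,0]<-.086)&(Q[...,0]>-.15)&(Q[...,2]>.09)
print('grip',Q[m].mean(0),Q[m].min(0),Q[m].max(0),m.sum())
m=(abs(Q[...,1])<.02)&(Q[...,0]<.01)&(Q[...,0]>-.05)&(Q[...,2]>.06)
print('blade',np.percentile(Q[m],[1,50,99],axis=0),m.sum())
np.save('st.npy',st)
print(sleeve(c,st,-.075,-.012)); print(sleeve(c,st,-.19,-.1))
E
```

```text
-1 3017 [-0.00221233 -0.04235157] 0.054075533882250316 [-0.04644569 -0.03844572]
1 2209 [-0.00456681  0.04526814] 0.054118146013832115 [0.04092346 0.04903476]
panel 0.04412329799149609 [0.04148407 0.18478254]
-1 3012 [ 0.00115955 -0.04380754] 0.05407605027910143 [-0.04769016 -0.03978799]
1 2200 [-0.00126131  0.04381649] 0.05411753159204767 [0.03957648 0.04749882]
panel 0.04412361383563098 [0.04085116 0.1841491 ]
-1 3012 [ 0.00121041 -0.04381202] 0.05407605027910143 [-0.04769305 -0.03978729]
1 2200 [-0.00121046  0.04381201] 0.05411753159204768 [0.03956792 0.04749727]
panel 0.04412361383563098 [0.04085103 0.18414897]
[ 0.58404385 -0.00332457  0.02894047]
grip [-0.10291622  0.00018396  0.10225161] [-0.11144733 -0.00685969  0.09000761] [-0.09527621  0.00644518  0.10515785] 337
blade [[-0.03422378 -0.01963699  0.07080055]
 [-0.02187065  0.00053485  0.36191694]
 [-0.01577265  0.0195708   0.37447053]] 16148
n 2496 yc,zc -0.0495 0.0664
{-90: -1, -85: -1, -80: -1, -75: 91, -70: 96, -65: 102, -60: 109, -55: 115, -50: 121, -45: 125, -40: 128, -35: 102, -30: 73, -25: 65, -20: 63, -15: 64, -10: 64, -5: 65, 0: 95, 5: 139, 10: 140, 15: 139, 20: 138, 25: 137, 30: 135, 35: 133, 40: 130, 45: 122, 50: 113, 55: 102, 60: 92, 65: 85, 70: 73, 75: 66, 80: 49, 85: -1, 90: -1}
(np.float64(-0.04950728965148939), np.float64(0.06642056606341669), None)
n 2651 yc,zc -0.1504 0.0672
{-90: -1, -85: -1, -80: -1, -75: -1, -70: -1, -65: -1, -60: 74, -55: 94, -50: 105, -45: 118, -40: 126, -35: 133, -30: 136, -25: 138, -20: 137, -15: 139, -10: 140, -5: 138, 0: 139, 5: 140, 10: 141, 15: 141, 20: 140, 25: 139, 30: 137, 35: 135, 40: 126, 45: 123, 50: 118, 55: 109, 60: 104, 65: 95, 70: 87, 75: 76, 80: 69, 85: 63, 90: 57}
(np.float64(-0.15035314906356878), np.float64(0.06718122508222345), None)
```

The first sleeve is at y = -49.5 mm with its keyway at -15.5°, so the target is y ≈ -49.5 + 5.4 + 125.7 = +81.6 mm. The grip is at x ≈ -103.4 mm, which puts the gate at about 5 mm. Now opening the gate.

```bash
python3 - <<'E'
from h import *
st=np.load('st.npy'); r=rot(st[2])
manip.set_gripper(.045,15)
manip.move_pose(to_w(st,[-.1034,.0003,.15]),r)
manip.move_linear(to_w(st,[-.1034,.0003,.080]),.06)
manip.set_gripper(.0,15); s=manip.state(); print(s['gripper_width'],s['grasp_force'],s['contact_force'].round(1),s['clock'])
manip.move_linear(to_w(st,[-.1465,.0003,.080]),.04)
s=manip.state(); print(s['gripper_width'],s['contact_force'].round(1),to_st(st,s['tool_pos']))
manip.dwell(.2); manip.set_gripper(.045); manip.move_linear(to_w(st,[-.1465,.0003,.15]),.12)
manip.move_pose(to_w(st,[0,-.0,.27]),r)
c=shot('wrist'); Q=to_st(st,cloud(c)); cv2.imwrite('pics/w2.png',c['image'])
m=(abs(Q[...,1])<.02)&(Q[...,0]<-.086)&(Q[...,0]>-.18)&(Q[...,2]>.09)&(Q[...,2]<.12)
print('grip',np.median(Q[m],0),Q[m].min(0),Q[m].max(0),m.sum())
print(sleeve(c,st,-.075,-.012,80)); print(manip.state()['clock'])
E
```

```text
0.0139220941725675 14.999345998512581 [ 0.6 -1.9  0.8] 6.0667
0.013573301253497174 [ 12.9  -3.3 -12.8] [-1.43521971e-01  8.43593375e-05  8.03486580e-02]
grip [-0.14206094  0.00075395  0.10229294] [-0.15148719 -0.00660281  0.09035869] [-0.1354521   0.00723238  0.10543043] 400
n 2509 yc,zc -0.0495 0.0664
{-90: -1, -85: -1, -80: -1, -75: 14, -70: 17, -65: 20, -60: 18, -55: 19, -50: 19, -45: 20, -40: 20, -35: 20, -30: 19, -25: 17, -20: 22, -15: 39, -10: 48, -5: 70, 0: 102, 5: 147, 10: 148, 15: 147, 20: 146, 25: 145, 30: 143, 35: 141, 40: 138, 45: 128, 50: 120, 55: 110, 60: 101, 65: 91, 70: 77, 75: 83, 80: 54, 85: -1, 90: -1}
(np.float64(-0.04949231982567172), np.float64(0.06640695764411796), array([-63.69432949,  -0.32562119]))
9.6833
```

The gate is fully open: the grip is at -143.5 mm, against the stop. Now I'll cage the sleeve loosely and roll it.

```bash
python3 - <<'E'
from h import *
st=np.load('st.npy'); r=rot(st[2])
def rep(t):
    s=manip.state(); print(t,s['clock'].__round__(2),to_st(st,s['tool_pos']).round(4),s['gripper_width'].round(4),s['contact_force'].round(1),s['grasp_force'].__round__(2))
manip.set_gripper(.052,5)
manip.move_pose(to_w(st,[0,-.0495,.14]),r)
manip.move_linear(to_w(st,[0,-.0495,.056]),.06); rep('down')
manip.set_gripper(.043,5); manip.dwell(.2); rep('cage')
manip.move_linear(to_w(st,[0,.0816,.056]),.045); rep('rolled')
manip.dwell(.6); rep('still')
manip.set_gripper(.056); manip.move_linear(to_w(st,[0,.0816,.15]),.08)
manip.set_gripper(.088)
manip.move_pose(to_w(st,[0,.0816,.27]),r)
c=shot('wrist'); cv2.imwrite('pics/w3.png',c['image'])
print(sleeve(c,st,.04,.13,85)); print(sleeve(c,st,-.19,-.1,85)[:2]); print(manip.state()['clock'])
E
```

```text
Traceback (most recent call last):
AttributeError: 'float' object has no attribute 'round'
```

```bash
python3 - <<'E'
from h import *
st=np.load('st.npy'); r=rot(st[2])
def rep(t):
    s=manip.state(); print(t,s['clock'],to_st(st,s['tool_pos']).round(4),s['gripper_width'],s['contact_force'].round(1),s['grasp_force'])
rep('down')
manip.set_gripper(.043,5); manip.dwell(.2); rep('cage')
manip.move_linear(to_w(st,[0,.0816,.056]),.045); rep('rolled')
manip.dwell(.6); rep('still')
manip.set_gripper(.056); manip.move_linear(to_w(st,[0,.0816,.15]),.08)
manip.set_gripper(.088)
manip.move_pose(to_w(st,[0,.0816,.27]),r)
c=shot('wrist'); cv2.imwrite('pics/w3.png',c['image'])
print(sleeve(c,st,.04,.13,85)); print(sleeve(c,st,-.19,-.1,85)[:2]); print(manip.state()['clock'])
E
```

```text
down 12.1667 [ 0.0004 -0.0496  0.0565] 0.05152835176712585 [ 0.1 -0.  -0.3] 0.0
cage 12.7083 [-0.     -0.0495  0.056 ] 0.04274334999254097 [-0.3 -0.4  0.6] 0.0
rolled 15.775 [-0.      0.0815  0.056 ] 0.043331150435777024 [-0.1 -0.  -0.4] 0.004012021527159959
still 16.375 [-0.      0.0816  0.056 ] 0.04277095512308703 [0.2 0.2 0.6] 0.11678605573251843
n 2447 yc,zc 0.0803 0.0664
{-90: -1, -85: -1, -80: 123, -75: -1, -70: 95, -65: 100, -60: 103, -55: 112, -50: 118, -45: 124, -40: 131, -35: 138, -30: 140, -25: 142, -20: 108, -15: 68, -10: 65, -5: 65, 0: 66, 5: 66, 10: 67, 15: 88, 20: 137, 25: 142, 30: 140, 35: 137, 40: 130, 45: 123, 50: 120, 55: 115, 60: 106, 65: 119, 70: 122, 75: -1, 80: -1, 85: -1, 90: -1}
(np.float64(0.08028237348383697), np.float64(0.0663649509844641), array([-42.74021044,  43.51522521]))
n 2785 yc,zc -0.1501 0.0672
{-90: -1, -85: -1, -80: -1, -75: -1, -70: -1, -65: -1, -60: -1, -55: -1, -50: 108, -45: 116, -40: 126, -35: 134, -30: 139, -25: 140, -20: 139, -15: 142, -10: 141, -5: 140, 0: 141, 5: 143, 10: 143, 15: 142, 20: 142, 25: 142, 30: 139, 35: 137, 40: 128, 45: 124, 50: 119, 55: 109, 60: 104, 65: 96, 70: 88, 75: 75, 80: 69, 85: 62, 90: 54}
(np.float64(-0.15010996355975656), np.float64(0.06717109236737011))
19.325
```

View pics/w3.png

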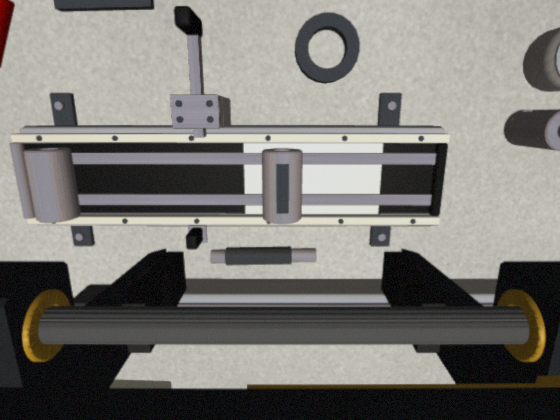

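The sleeve lies over the panel at (282,186) with its keyway at about -1° from up. The gate is open and the next sleeve hasn't moved. Next I'll shut the gate.

```bash
python3 - <<'E'
from h import *
st=np.load('st.npy'); r=rot(st[2])
manip.set_gripper(.045,15)
manip.move_pose(to_w(st,[-.1432,.0003,.15]),r)
manip.move_linear(to_w(st,[-.1432,.0003,.080]),.06)
manip.set_gripper(.0,15)
manip.move_linear(to_w(st,[-.0945,.0003,.080]),.04)
s=manip.state(); print(s['gripper_width'],s['contact_force'].round(1),to_st(st,s['tool_pos']))
manip.dwell(.2); manip.set_gripper(.045); manip.move_linear(to_w(st,[-.0965,.0003,.15]),.12)
manip.set_gripper(.088)
manip.move_pose(to_w(st,[-.0,.04,.27]),r)
c=shot('wrist'); Q=to_st(st,cloud(c)); cv2.imwrite('pics/w4.png',c['image'])
m=(abs(Q[...,1])<.02)&(Q[...,0]<-.086)&(Q[...,0]>-.18)&(Q[...,2]>.09)&(Q[...,2]<.12)
print('grip',np.median(Q[m],0),Q[m].min(0),Q[m].max(0),m.sum())
print(sleeve(c,st,.04,.13,85)); print(sleeve(c,st,-.19,-.1,85,False)[:2]); print(manip.state()['clock'])
E
```

```text
0.013618324336334153 [-12.6  -5.4  14.7] [-9.76535728e-02  6.24094875e-05  7.97516471e-02]
grip [-0.09798136  0.00088802  0.1025703 ] [-0.10608324 -0.006566    0.091036  ] [-0.09029125  0.00723069  0.10504838] 354
n 2488 yc,zc 0.0802 0.0663
{-90: -1, -85: 116, -80: 79, -75: 85, -70: 90, -65: 97, -60: 105, -55: 114, -50: 119, -45: 125, -40: 133, -35: 140, -30: 142, -25: 145, -20: 131, -15: 71, -10: 67, -5: 67, 0: 68, 5: 67, 10: 67, 15: 87, 20: 142, 25: 144, 30: 142, 35: 138, 40: 133, 45: 126, 50: 123, 55: 118, 60: 120, 65: 136, 70: 138, 75: -1, 80: -1, 85: -1, 90: -1}
(np.float64(0.08017913258944068), np.float64(0.06631505561784491), array([-70.28177401,  15.86537134]))
(np.float64(-0.15043413172315215), np.float64(0.06700472970821898))
27.2333
```

View pics/w4.png

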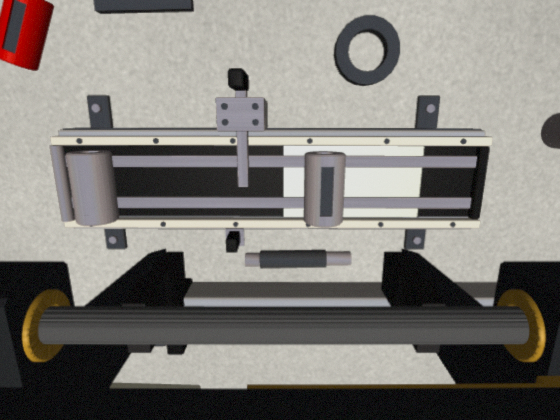

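The picture shows the gate shut, with its blade at (243,160) and the grip at -98 mm against the stop. The sleeve is on the panel at (325,188) with its keyway up, the next sleeve is still at (92,186), and the arm is clear. Handing in.

```bash
python3 -c "
from h import *
print(order.close_job())"
```

```text
the job is handed in; nothing more can be done
None
```

The job is handed in (verdict not shown): the first sleeve lies over the light panel about 80 mm past the gate, keyway within about 1° of straight up, the gate is shut against its stop, and the next sleeve has not moved.

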